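# Return the bench bottles from the carrier to their rack

### The job

The four bottles stand in a row in the plain white carrier. Move them one by one to the grey bench rack so that each stands upright on the bottom of the well made for its foot: the square bottle in the square well, and the slender bottle, the jar and the glue bottle in the small, medium and large round wells. Keep them upright, set them down without dropping them, and do not push aside the solder reel or the cup of offcuts standing beside them.

Things in the scene. Friction and masses are not known exactly. Their poses are not given: they have to be found in the camera images.
- blackcap_bottle: small bottle with a square foot and a tall black cap, 66 mm high, 0.035 kg. Its body is 24 mm (x) by 28 mm (y) up to 34 mm above the foot; above that a round cap 18 mm across, up to 66 mm. Origin: centre of its foot; z up. Loose, upright in one of the white carrier's four bays (in a row, 77 mm apart, walls 20 mm high, floor 3 mm over the worktop).
- redcap_bottle: slender round bottle with a red cap, 82 mm high, 0.04 kg. Its body is 29 mm across up to 53 mm above the foot; from 64 mm a cap 21 mm across. Origin: centre of its foot; z up. Loose, upright in one of the white carrier's four bays (in a row, 77 mm apart, walls 20 mm high, floor 3 mm over the worktop).
- flux_jar: squat round dark jar with a broad white lid, 54 mm high, 0.07 kg. 43 mm across up to 38 mm above the foot, the lid 41 mm across above that. Origin: centre of its foot; z up. Loose, upright in one of the white carrier's four bays (in a row, 77 mm apart, walls 20 mm high, floor 3 mm over the worktop).
- glue_bottle: large white bottle with a red-brown cone cap, 128 mm high, 0.12 kg. Round body 56 mm across up to 67 mm, tapering to 25 mm at 92 mm; cap collar 31 mm across from 92 to 106 mm, then a cone. Origin: centre of its foot; z up. Loose, upright in one of the white carrier's four bays (in a row, 77 mm apart, walls 20 mm high, floor 3 mm over the worktop).
- square_well: grey plastic rack module, fixed, 76 x 76 mm and 22 mm high, one of four in a row, 77 mm apart along y, white tag on the -x side. Rectangular well, 32 (x) by 36 (y) mm, for the square bottle (x along x, either way). Well centred, flat floor 6 mm above the origin, 16 mm deep, 3 mm chamfer at its mouth. Origin: centre of the underside, 4 mm over the worktop; z up.
- small_well: grey plastic rack module, fixed, 76 x 76 mm and 22 mm high, one of four in a row, 77 mm apart along y, white tag on the -x side. It has the smallest round well, 37 mm across, for the slender bottle. Well centred, flat floor 6 mm above the origin, 16 mm deep, 3 mm chamfer at its mouth. Origin: centre of the underside, 4 mm over the worktop; z up.
- medium_well: grey plastic rack module, fixed, 76 x 76 mm and 22 mm high, one of four in a row, 77 mm apart along y, white tag on the -x side. It has the middle-sized round well, 51 mm across, for the jar. Well centred, flat floor 6 mm above the origin, 16 mm deep, 3 mm chamfer at its mouth. Origin: centre of the underside, 4 mm over the worktop; z up.
- large_well: grey plastic rack module, fixed, 76 x 76 mm and 22 mm high, one of four in a row, 77 mm apart along y, white tag on the -x side. It has the largest round well, 64 mm across, for the glue bottle. Well centred, flat floor 6 mm above the origin, 16 mm deep, 3 mm chamfer at its mouth. Origin: centre of the underside, 4 mm over the worktop; z up.
- solder_spool: bystander: reel of solder wire standing on its flange, 82 mm across, 75 mm high, beyond the right (-y) ends of the rows. Origin: centre of its underside. Not to be pushed aside (3 cm at most).
- yoghurt_cup: bystander: reused plastic cup with offcuts, 87 mm across, 80 mm high, beyond the left (+y) ends of the rows. Origin: centre of its underside. Not to be pushed aside (3 cm at most).
There are look-alikes about, which are no part of the job. Leave any orange or turquoise look-alike of the glue_bottle alone. What is shaped like the small_well but purple is not meant.

How it is judged:
By the outcome, as a careful person would: the job done as asked, in the order asked, and still so for the second after the job is handed in, with the robot touching nothing.
It also fails if it takes over 101 s, if anything falls off the work surface, if the arm or the gripper's body presses on something with over 40 N, if the wrist force passes 120 N, or if a joint passes its speed limit or range.

### The arm

A 6-joint arm with a two-finger parallel gripper is mounted at the origin on a cart in front of the work surface, level with it; the furniture and walls round the work are solid. World frame = base frame: x ahead of the robot, y to its left, z up, the work surface at z = 0. Lengths are in mm, angles in rad, forces in N, time in s.
With the tool pointing down it reaches from about 300 to 775 mm from the base axis. Payload 14.6 kg.
Tool frame: the origin (TCP) lies at the very end of the fingers, on their centre line; the grasp point (between the pads) lies behind it (hold_point_z is the z of the grasp point in the tool frame, in mm); z points along the fingers, y is the line along which they close (so a half turn about z gives the same grasp; the last joint's range is limited). The gripper opens to 94 mm and grips with 3 to 60 N. Pads are 16 mm wide; open, the fingers measure 119 mm over their backs; the gripper's body (75 mm by 177 mm) begins 78 mm behind the grasp point.
Start: joints at [1.091, 0.3, 1.521, -0, 1.321, -0.067], TCP at [220.643, 503.792, 205.446] pointing down, gripper open.
Joint ranges: [-3.03, 3.03], [-0.79, 2.21], [0.23, 2.52], [-1.04, 4.18], [0, 3.07], [-2.55, 2.55]. Speed limits (rad/s): [2.22, 2.22, 2.57, 3.14, 3.14, 3.14].

### API

Orientations are given as a unit quaternion [x, y, z, w].
In Python, from station import * gives the robot as it stands. The module is installed in compiled form; this text tells all that it offers.
- The arm moves only by the shell command python3 -m jog 'ROWS'. ROWS is a JSON object of lists of equal length, an entry for each row: "delta_pos": the shift along the tool's x, y, z in mm, a list of three; "rot": the turn, a rotation vector about the tool's x, y, z in rad, a list of three; "claw": the opening, from 0 (shut) to 1 (fully open). A call has exactly 5 rows; each row is the pose to reach, as a shift and turn from the pose commanded when the call began, along the tool's axes at that moment; what a row does not reach only later rows make up. A row lasts 1/12 s, in which the tool goes at most 41.7 mm and 7.16 degrees, less where a joint would pass 70% of its speed; a pose out of reach is approached as far as the arm can. A call with a gripper value outside its range is refused whole. The fingers move at their own pace and stop on an object; the grip force is fixed at half the most. Time passes only in rows, so rows that repeat a pose let the fingers close, or fill a call up. It gives the time, the measured TCP pose, the force, the opening and the grip force at its end, in the units of the state.
- sense(): the state, without advancing time (a new reading comes with each control period).
- get_image(name): name is "side" or "top"; returns a dict with "img" (480x640x3 uint8, red, green, blue), "range_z" (480x640 float32, mm along the optical axis (not along the pixel's ray), 0 where there is no reading), "mtx" (3x3 intrinsics, pixels), "R" (3x3) and "t" (3): a world point X has camera coordinates R X + t. Camera axes: x right, y down, z forward; pixel columns grow to the right and rows downward; lengths in mm; the calibration is good to about 2 mm. A picture is of the moment at which its call begins.
- sign_off(): hands the job in; it is judged then, once.
Trained networks look in a picture, given as the dict that the camera call returned (one of the last four; its "shot" number tells which), for a name from the list of things; names that differ only in an ending like _2 or _b are one class to them, and where a whole thing is asked for, a point or a joint stands for the part that bears it (a point fixed in the world has none). Each returns a list of dicts, best first, with "p" (0 to 1); they miss things now and then, are a little off and sometimes report something else, mostly with a low value. They report only what shows in the picture. A call takes as long as a camera call. They do not tell look-alikes from the thing itself.
- regions_of(query, picture): "mask" (480x640 bool, what is visible of it).
- place_of(query, picture): "xyz" ([x, y, z] in mm, in world coordinates, good to about 4 mm: a listed point, or the origin of a listed thing).
The state is a dict: "clock": time; "joint_positions": joint angles; "dq": joint speeds; "tau": joint torques, N m; "tcp_pos": TCP position; "tcp_rot": TCP orientation; "force": force on the tool from outside, world axes, zero at the start; "torque": the same for the moment, N m; "width": finger opening in mm; "finger_force": force on a finger pad.
Only numpy, scipy, OpenCV 4.12 (cv2) and the standard library are available. Lean on these libraries where they do the work, as an engineer would, in place of code of your own. Each camera call takes 0.05 s, during which the arm holds its last target. There are 200 camera calls.

## Working session

There is one attempt and no reset: what is moved stays moved. The work goes in short steps, Python scripts to look and compute and a shell command to move; the robot and the scene stay as the last step left them, time stands still between calls to the robot, and variables do not carry over. Pictures are saved under pics/ and viewed, at most 14 in all, crops included, and the job is handed in when it is done.

```bash
mkdir -p pics; python3 - <<'E'
from station import *
import cv2,numpy as np
s=sense(); print({k:np.round(v,3).tolist() for k,v in s.items()})
names="blackcap_bottle redcap_bottle flux_jar glue_bottle square_well small_well medium_well large_well solder_spool yoghurt_cup".split()
for c in("top","side"):
    p=get_image(c); cv2.imwrite(f"pics/{c}0.png",p["img"][:,:,::-1])
    np.savez(f"{c}0.npz",**{k:p[k] for k in("img","range_z","mtx","R","t")})
    print(c,"campos",(-p["R"].T@p["t"]).round())
    for n in names: 
        for d in place_of(n,p)[:3]:
            x=np.array(d["xyz"]); q=p["mtx"]@(p["R"]@x+p["t"]); print(n,round(d["p"],2),x.round(),(q[:2]/q[2]).round())
E
python3 -c "
from station import sense;print(sense().keys())"
```

```text
{'clock': 0.0, 'joint_positions': [1.091, 0.3, 1.522, -0.0, 1.321, -0.067], 'dq': [-0.0, -0.0, -0.002, 0.0, -0.003, -0.0], 'tau': [-0.001, -53.18, -35.273, 0.071, 0.024, -0.0], 'tcp_pos': [220.528, 503.574, 204.907], 'tcp_rot': [0.205, 0.979, -0.001, -0.0], 'force': [-0.337, -0.398, -0.125], 'torque': [-0.036, -0.028, 0.019], 'finger_force': 0.0, 'width': 94.244}
top campos [459. 216. 908.]
blackcap_bottle 0.5 [450. 205.   3.] [317. 285.]
redcap_bottle 0.7 [454. 121.   4.] [358. 283.]
flux_jar 0.57 [439. 275.   1.] [284. 289.]
glue_bottle 0.89 [647. -15.   3.] [423. 193.]
glue_bottle 0.78 [301. 262.   2.] [288. 357.]
glue_bottle 0.64 [610. 251.   4.] [297. 208.]
square_well 0.56 [455.  47.   5.] [394. 284.]
small_well 0.9 [610.  97.   4.] [370. 209.]
small_well 0.87 [750. -65.   1.] [446. 146.]
large_well 0.74 [610. 254.   6.] [295. 208.]
solder_spool 0.6 [494. -88.  -1.] [458. 266.]
yoghurt_cup 0.73 [556. 505.   0.] [175. 231.]
side campos [ -65. -628.  531.]
blackcap_bottle 0.86 [453. 204.   4.] [288. 266.]
redcap_bottle 0.8 [453. 117.   5.] [313. 283.]
flux_jar 0.66 [437. 272.   4.] [264. 255.]
glue_bottle 0.93 [648. -13.   2.] [436. 282.]
glue_bottle 0.81 [459.  50.   2.] [336. 298.]
glue_bottle 0.64 [302. 273.   4.] [204. 273.]
square_well 0.84 [610. 174.   1.] [358. 252.]
small_well 0.59 [608.  96.   4.] [382. 265.]
small_well 0.54 [750. -72.   1.] [496. 280.]
medium_well 0.65 [608. 329.   6.] [315. 225.]
large_well 0.59 [607. 245.  -1.] [336. 241.]
large_well 0.51 [451. 119.   4.] [311. 283.]
solder_spool 0.57 [493. -82.   1.] [401. 327.]
yoghurt_cup 0.85 [554. 506.   1.] [257. 209.]
yoghurt_cup 0.27 [457.  50.   2.] [336. 299.]
dict_keys(['clock', 'joint_positions', 'dq', 'tau', 'tcp_pos', 'tcp_rot', 'force', 'torque', 'finger_force', 'width'])
```

```bash
cd pics; python3 -c "
import cv2
a=cv2.imread('top0.png')[120:400,120:500];cv2.imwrite('top0c.png',cv2.resize(a,None,fx=2.1,fy=2.1,interpolation=3))
a=cv2.imread('side0.png')[150:390,180:540];cv2.imwrite('side0c.png',cv2.resize(a,None,fx=2.2,fy=2.2,interpolation=3))"
```

```text
(no output)
```

View pics/top0c.png

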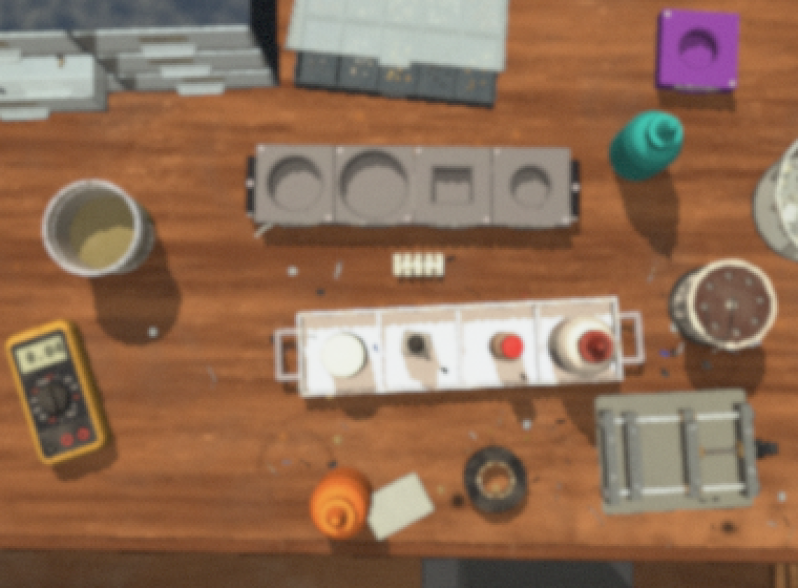

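View pics/side0c.png

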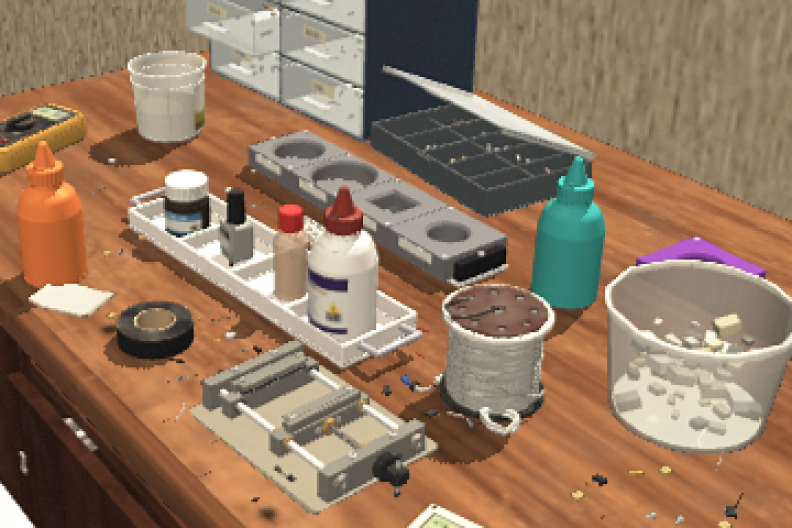

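Top view shows the bottles in the carrier, left to right: jar (345,355), black cap (415,345), red cap (508,347), white glue (590,347). The rack wells run medium, large, square, small. The orange (340,505) and turquoise (650,145) bottles and the purple block (698,45) are look-alikes, so I'll leave them alone. Next I'll take precise geometry from depth.

```bash
cat > h.py <<'E'
import numpy as np,cv2
def cloud(p):
    v,u=np.mgrid[:480,:640]; z=p["range_z"]; K=p["mtx"]
    c=np.stack([(u-K[0,2])/K[0,0]*z,(v-K[1,2])/K[1,1]*z,z],-1)
    X=(c-p["t"])@p["R"]; X[z==0]=np.nan; return X
E
python3 - <<'E'
import station; print([ (n,getattr(station,n)) for n in dir(station) if 'hold' in n.lower()])
from h import *
P=np.load("top0.npz");X=cloud(P); S=np.load("side0.npz");Y=cloud(S)
def box(X,x0,x1,y0,y1,z0,z1): 
    return X[(X[...,0]>x0)&(X[...,0]<x1)&(X[...,1]>y0)&(X[...,1]<y1)&(X[...,2]>z0)&(X[...,2]<z1)]
print("table",np.nanmedian(box(X,520,540,100,300,-20,20)[:,2]))
for n,(y,z0,z1) in dict(jar=(275,48,70),black=(205,58,80),red=(121,75,95),glue=(48,105,140),glueb=(48,40,75)).items():
    for nm,C in(("top",X),("side",Y)):
        b=box(C,400,500,y-35,y+35,z0,z1); print(n,nm,len(b),np.r_[np.median(b,0),b.min(0),b.max(0)].round() if len(b) else"")
b=box(X,550,680,40,400,15,35); print("rack",len(b),np.median(b,0).round(),cv2.minAreaRect(b[:,:2].astype(np.float32)),np.percentile(b,[1,99],axis=0).round())
b=box(X,380,520,-10,330,12,30); print("carrier",cv2.minAreaRect(b[:,:2].astype(np.float32)))
# obstacles max height map behind rack
for x in range(640,780,20): print(x,[int(np.max(np.r_[box(X,x,x+20,y,y+40,-20,400)[:,2],box(Y,x,x+20,y,y+40,-20,400)[:,2],-9])) for y in range(0,440,40)])
E
```

```text
[('hold_point_z', -18.8)]
table 0.033736896576187336
jar top 338 [441. 273.  56. 421. 253.  48. 460. 292.  60.]
jar side 210 [437. 266.  57. 419. 248.  48. 461. 292.  61.]
black top 52 [452. 205.  67. 446. 197.  59. 460. 211.  70.]
black side 60 [450. 200.  66. 443. 195.  58. 459. 212.  70.]
red top 94 [452. 118.  84. 442. 108.  75. 461. 127.  89.]
red side 103 [448. 112.  84. 440. 104.  75. 460. 126.  88.]
glue top 220 [453.  50. 110. 439.  33. 105. 468.  63. 133.]
glue side 213 [449.  42. 112. 438.  29. 105. 468.  61. 133.]
glueb top 142 [454.  69.  69. 426.  20.  40. 480.  76.  75.]
glueb side 585 [437.  26.  58. 424.  17.  40. 476.  62.  75.]
rack 4196 [606. 191.  25.] ((605.904296875, 210.5663299560547), (79.09284973144531, 326.49468994140625), 0.46633052825927734) [[568.  50.  16.]
 [645. 370.  29.]]
carrier ((438.41064453125, 160.521484375), (119.76533508300781, 339.1242370605469), 0.6287163496017456)
640 [107, 28, 29, 29, 29, 28, 30, 28, 29, 26, 3]
660 [83, 4, 2, 3, 3, 4, 3, 4, 3, 3, 4]
680 [3, 3, 3, 33, 33, 98, 34, 13, 4, 149, 178]
700 [3, 7, 3, 96, 96, 100, 98, 96, 189, 188, 189]
720 [4, 3, 4, 87, 89, 90, 92, 94, 188, 188, 189]
740 [4, 3, 4, 78, 80, 82, 83, 84, 189, 189, 189]
760 [4, 3, 3, 70, 72, 72, 74, 75, 189, 189, 189]
```

```bash
cat >> h.py <<'E'
def rect(p,x0,x1,y0,y1,z,s):
    """orthographic view of plane z: rows = x from x1 down to x0, cols = y from y1 down to y0, s px/mm"""
    w=np.array([[x1,y1,z],[x1,y0,z],[x0,y0,z],[x0,y1,z]],float)
    q=(w@p["R"].T+p["t"])@p["mtx"].T; q=(q[:,:2]/q[:,2:]).astype(np.float32)
    W,H=int((y1-y0)*s),int((x1-x0)*s)
    return cv2.warpPerspective(p["img"][:,:,::-1].copy(),cv2.getPerspectiveTransform(q,np.float32([[0,0],[W,0],[W,H],[0,H]])),(W,H),flags=cv2.INTER_CUBIC)
E
python3 - <<'E'
from h import *
P=np.load("top0.npz");S=np.load("side0.npz")
o=[]
for p in(P,S):
    r=rect(p,555,660,45,380,26,2.3)
    for y in range(60,380,20):
        c=int((380-y)*2.3); cv2.line(r,(c,0),(c,6),(0,255,255),1)
        if y%100==0: cv2.line(r,(c,0),(c,14),(0,0,255),2)
    for x in range(560,660,10):
        c=int((660-x)*2.3); cv2.line(r,(0,c),(12 if x==600 else 6,c),(0,255,255),1)
    o.append(r)
a=rect(P,425,475,180,230,37,5); b=rect(S,425,475,180,230,37,5); c=rect(P,400,490,0,90,100,2.77)[:250,:250]
m=min(a.shape[0],c.shape[0]); row=np.hstack([a[:m],b[:m],c[:m]]); W=o[0].shape[1]
row=cv2.copyMakeBorder(row,0,0,0,W-row.shape[1],0) if row.shape[1]<W else row[:,:W]
cv2.imwrite("pics/rect.png",np.vstack(o+[row[:110+10]] if 0 else o+[row]));print(W)
X=cloud(P);print("walls",[np.nanpercentile(X[(abs(X[...,0]-x)<4)&(abs(X[...,1]-160)<100)][:,2],[50,90,97]).round() for x in(405,410,482,488,492)])
E
```

```text
770
walls [array([-0., 17., 21.]), array([ 2., 20., 21.]), array([ 3., 18., 21.]), array([ 3., 20., 21.]), array([ 1., 20., 22.])]
```

View pics/rect.png

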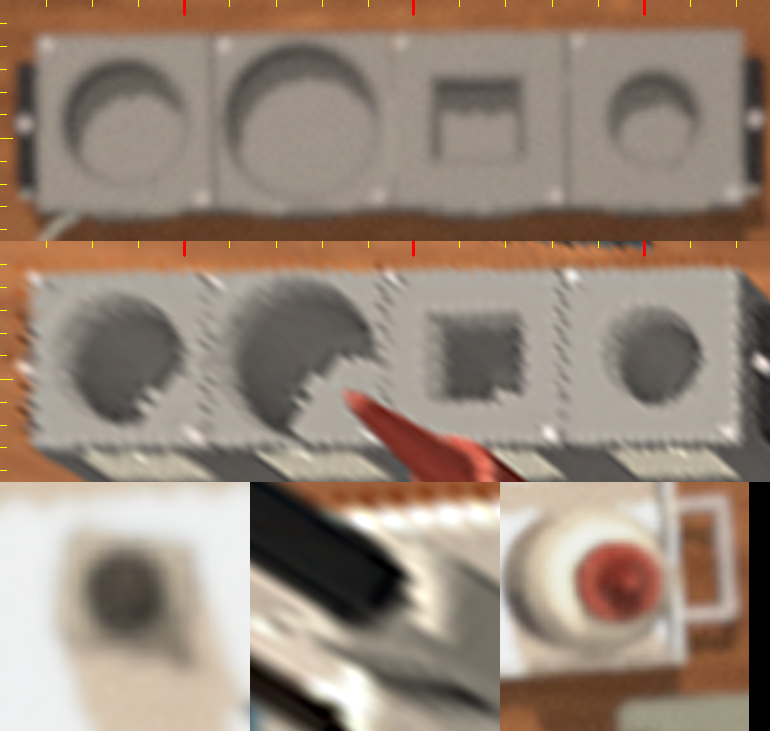

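The white glue bottle at rect (620,580), crop top0c (590,347), is the one standing in the carrier. The orange and turquoise ones stand loose on the table. The rack wells are at about x 609, y 326.5 / 249.5 / 172.5 / 95.5. Now I'll move towards the black-cap bottle.

```bash
cat > st.py <<'E'
from station import sense
import numpy as np
s=sense();x,y,z,w=s["tcp_rot"];print(round(s["clock"],2),s["tcp_pos"].round(1) if hasattr(s["tcp_pos"],"round") else np.round(s["tcp_pos"],1),"az_y",round(np.degrees(2*np.arctan2(y,x))-90,1),"tilt",np.round([z,w],4),"w",round(s["width"],1),"ff",round(s["finger_force"],1),"F",np.round(s["force"],1))
E
python3 -m jog '{"delta_pos":[[-33,-18,4],[-66,-36,8],[-100,-55,12],[-133,-73,16],[-166,-91,20]],"rot":[[0,0,0.116],[0,0,0.232],[0,0,0.348],[0,0,0.464],[0,0,0.58]],"claw":[0.5,0.5,0.5,0.5,0.5]}'; python3 st.py
```

```text
clock: 1.52
tcp_pos: [336.9, 352.3, 185.4]
tcp_rot: [0.479, 0.878, 0.0, 0.0]
force: [0.6, 0.4, -0.2]
width: 64.2
finger_force: 0.0
1.52 [336.9 352.3 185.4] az_y 32.8 tilt [0.0002 0.0001] w 64.2 ff 0.0 F [ 0.6  0.4 -0.2]
```

```bash
python3 -m jog '{"delta_pos":[[-37,3,17],[-75,6,34],[-112,10,51],[-149,13,68],[-187,16,85]],"rot":[[0,0,0.115],[0,0,0.23],[0,0,0.345],[0,0,0.46],[0,0,0.572]],"claw":[0.5,0.5,0.5,0.5,0.5]}'; python3 st.py
python3 - <<'E'
from station import *
from h import *
p=get_image("side");cv2.imwrite("pics/s1.png",cv2.resize(p["img"][150:390,180:540,::-1],None,fx=2,fy=2))
E
```

```text
clock: 1.93
tcp_pos: [452.6, 204.5, 99.9]
tcp_rot: [0.707, 0.707, 0.0, 0.0]
force: [0.9, 1.2, 0.7]
width: 47.1
finger_force: 0.0
1.93 [452.6 204.5  99.9] az_y 0.0 tilt [0.0003 0.0001] w 47.1 ff 0.0 F [0.9 1.2 0.7]
```

View pics/s1.png

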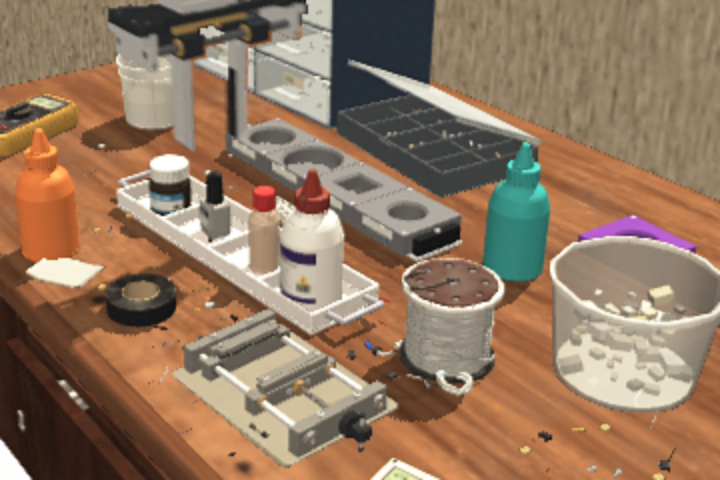

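The side view shows the open fingers straddling above the black cap at about (215,185), clear of the other things. Descending and gripping.

```bash
python3 -m jog '{"delta_pos":[[0,-1,20],[0,-1,40],[0,-1,55],[0,-1,58],[0,-1,58]],"rot":[[0,0,0],[0,0,0],[0,0,0],[0,0,0],[0,0,0]],"claw":[0.5,0.5,0.5,0.5,0.5]}'
python3 -m jog '{"delta_pos":[[0,0,0],[0,0,0],[0,0,0],[0,0,0],[0,0,0]],"rot":[[0,0,0],[0,0,0],[0,0,0],[0,0,0],[0,0,0]],"claw":[0,0,0,0,0]}'; python3 st.py
```

```text
clock: 2.4
tcp_pos: [450.3, 205.9, 41.9]
tcp_rot: [0.705, 0.709, -0.001, -0.0]
force: [0.2, 0.0, 0.7]
width: 46.8
finger_force: 0.0
clock: 2.82
tcp_pos: [450.9, 206.1, 42.9]
tcp_rot: [0.705, 0.709, 0.0, 0.0]
force: [0.7, 0.2, 1.1]
width: 17.5
finger_force: 30.4
2.82 [450.9 206.1  42.9] az_y 0.3 tilt [0.0004 0.0002] w 17.5 ff 30.4 F [0.7 0.2 1.1]
```

```bash
python3 -m jog '{"delta_pos":[[0,0,-8],[0,0,-22],[0,0,-38],[0,0,-50],[0,0,-55]],"rot":[[0,0,0],[0,0,0],[0,0,0],[0,0,0],[0,0,0]],"claw":[0,0,0,0,0]}'
python3 -m jog '{"delta_pos":[[-4,20,0],[-12,56,0],[-22,105,0],[-30,145,0],[-33,158,0]],"rot":[[0,0,0],[0,0,0],[0,0,0],[0,0,0],[0,0,0]],"claw":[0,0,0,0,0]}'
python3 -m jog '{"delta_pos":[[0,0,5],[0,0,12],[0,0,18],[0,0,20],[0,0,20]],"rot":[[0,0,0],[0,0,0],[0,0,0],[0,0,0],[0,0,0]],"claw":[0,0,0,0,0]}'
python3 st.py
cat > look.py <<'E'
import sys
from station import *
from h import *
# look.py name prefix query: place_of from both cams
n,q=sys.argv[1],sys.argv[2]
P={c:get_image(c) for c in("top","side")}
for c in P: print(c,[(np.round(d["xyz"],1).tolist(),round(d["p"],2)) for d in place_of(q,P[c])[:3]])
x0,x1,y0,y1,z=map(float,sys.argv[3:8])
im=[rect(P["top"],x0,x1,y0,y1,z,3)]
X=np.array([(x0+x1)/2,(y0+y1)/2,z+20]);p=P["side"];u=p["mtx"]@(p["R"]@X+p["t"]);u=(u[:2]/u[2]).astype(int)
h=im[0].shape[0]; c=p["img"][max(0,u[1]-60):u[1]+60,max(0,u[0]-70):u[0]+70,::-1]
im.append(cv2.resize(c,(int(c.shape[1]*h/c.shape[0]),h),interpolation=3))
cv2.imwrite(f"pics/{n}.png",np.hstack(im));np.savez(n+".npz",**{k:P["top"][k] for k in("img","range_z","mtx","R","t")});np.savez(n+"s.npz",**{k:p[k] for k in("img","range_z","mtx","R","t")})
E
python3 look.py b1 blackcap_bottle 540 680 110 240 36
```

```text
clock: 3.23
tcp_pos: [451.4, 206.3, 99.7]
tcp_rot: [0.705, 0.709, 0.001, 0.001]
force: [0.4, 0.1, 0.4]
width: 17.2
finger_force: 30.0
clock: 3.65
tcp_pos: [612.0, 172.6, 97.3]
tcp_rot: [0.705, 0.709, 0.0, 0.0]
force: [-0.4, 0.2, -0.1]
width: 17.3
finger_force: 30.0
clock: 4.07
tcp_pos: [607.8, 174.3, 76.8]
tcp_rot: [0.705, 0.709, -0.001, -0.0]
force: [-0.0, -0.0, -0.1]
width: 17.1
finger_force: 30.0
4.07 [607.8 174.3  76.8] az_y 0.4 tilt [-0.0006 -0.0004] w 17.1 ff 30.0 F [-0.  -0.  -0.1]
top []
side [([610.8, 170.4, 36.8], 0.79)]
```

View pics/b1.png

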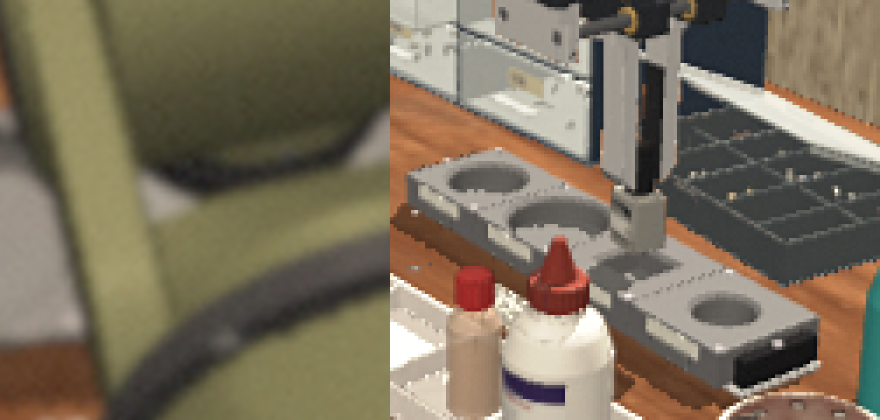

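```bash
python3 - <<'E'
from h import *
p=np.load("b1s.npz");X=cloud(p)
m=(abs(X[...,0]-608)<25)&(abs(X[...,1]-172)<25)&(X[...,2]>42)&(X[...,2]<66)
b=X[m];print(len(b),np.percentile(b,[2,10,50,90,98],axis=0).round(1))
m=(X[...,0]>555)&(X[...,0]<665)&(X[...,1]>45)&(X[...,1]<375)&(X[...,2]>22)&(X[...,2]<30)
b=X[m];print(cv2.minAreaRect(b[:,:2].astype(np.float32)),np.percentile(b,[1,50,99],axis=0).round(1))
E
```

```text
167 [[593.1 156.3  42.5]
 [594.8 157.6  44.6]
 [598.6 161.2  54.6]
 [612.3 178.9  63.8]
 [616.7 184.8  65.5]]
((606.3142700195312, 209.87783813476562), (83.87466430664062, 329.8984069824219), 0.816593587398529) [[567.1  48.   22.2]
 [602.9 148.   27. ]
 [645.5 361.3  29.5]]
```

```bash
python3 -m jog '{"delta_pos":[[0,1,6],[0,1,14],[0,1,20],[0,1,24],[0,1,25]],"rot":[[0,0,0],[0,0,0],[0,0,0],[0,0,0],[0,0,0]],"claw":[0,0,0,0,0]}';python3 -m jog '{"delta_pos":[[0,0,0.5],[0,0,1],[0,0,1],[0,0,1],[0,0,1]],"rot":[[0,0,0],[0,0,0],[0,0,0],[0,0,0],[0,0,0]],"claw":[0,0,0,0,0]}'; python3 st.py
```

```text
clock: 4.68
tcp_pos: [609.4, 173.8, 51.1]
tcp_rot: [0.705, 0.709, -0.001, -0.0]
force: [-0.8, -0.1, -1.3]
width: 17.4
finger_force: 30.0
clock: 5.1
tcp_pos: [609.7, 173.9, 51.4]
tcp_rot: [0.705, 0.709, -0.0, -0.0]
force: [-3.4, -0.4, -1.2]
width: 17.2
finger_force: 30.0
5.1 [609.7 173.9  51.4] az_y 0.3 tilt [-0.0002 -0.0002] w 17.2 ff 30.0 F [-3.4 -0.4 -1.2]
```

```bash
python3 - <<'E'
from station import *
from h import *
p=get_image("side")
cv2.imwrite("pics/b2.png",cv2.resize(p["img"][190:290,300:430,::-1],None,fx=5,fy=5,interpolation=3))
X=cloud(p)
m=(abs(X[...,0]-608)<25)&(abs(X[...,1]-172)<25)&(X[...,2]>31)&(X[...,2]<42)
b=X[m];print(len(b),np.percentile(b,[2,10,50,90,98],axis=0).round(1))
E
python3 st.py
```

```text
77 [[595.2 156.1  31. ]
 [596.1 157.   31.8]
 [600.1 161.1  36.3]
 [613.3 179.2  40.7]
 [617.2 185.3  41.6]]
5.15 [609.7 173.9  51.4] az_y 0.3 tilt [-0.0002 -0.0002] w 17.6 ff 30.0 F [-2.8 -0.5 -2.7]
```

View pics/b2.png

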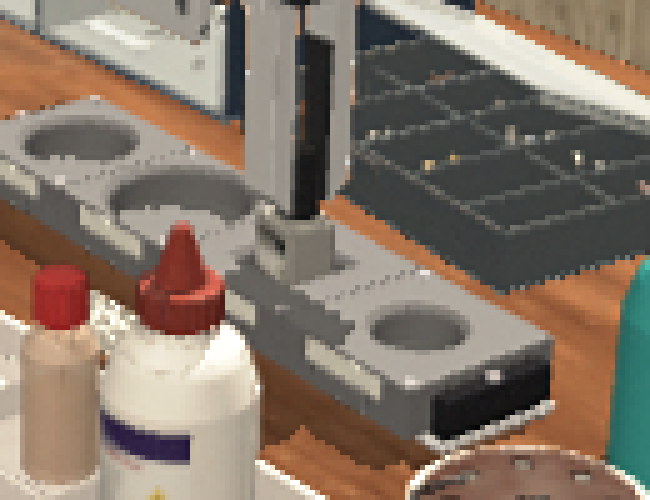

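The bottle is in the square well at (290,250) with a slight push from the +x wall. I'll shift 2 mm back and settle it.

```bash
python3 -m jog '{"delta_pos":[[0,-1,0],[0,-2,0],[0,-2,0],[0,-2,0.5],[0,-2,1]],"rot":[[0,0,0],[0,0,0],[0,0,0],[0,0,0],[0,0,0]],"claw":[0,0,0,0,0]}';python3 -m jog '{"delta_pos":[[0,0,0.3],[0,0,0.6],[0,0,1],[0,0,1],[0,0,1]],"rot":[[0,0,0],[0,0,0],[0,0,0],[0,0,0],[0,0,0]],"claw":[0,0,0,0,0]}'; python3 st.py
```

```text
clock: 5.57
tcp_pos: [608.1, 174.0, 50.7]
tcp_rot: [0.705, 0.709, 0.0, 0.0]
force: [-0.1, -1.1, -1.0]
width: 17.5
finger_force: 30.0
clock: 5.98
tcp_pos: [608.0, 173.9, 49.7]
tcp_rot: [0.705, 0.709, 0.0, 0.0]
force: [0.2, -0.3, 1.9]
width: 17.3
finger_force: 30.0
5.98 [608.  173.9  49.7] az_y 0.3 tilt [0.0001 0.0001] w 17.3 ff 30.0 F [ 0.2 -0.3  1.9]
```

```bash
python3 -m jog '{"delta_pos":[[0,0,0.5],[0,0,0.5],[0,0,0.5],[0,0,0.5],[0,0,0.5]],"rot":[[0,0,0],[0,0,0],[0,0,0],[0,0,0],[0,0,0]],"claw":[0,0,0.1,0.2,0.4]}';python3 -m jog '{"delta_pos":[[0,0,0],[0,0,-5],[0,0,-20],[0,0,-40],[0,0,-65]],"rot":[[0,0,0],[0,0,0],[0,0,0],[0,0,0],[0,0,0]],"claw":[0.5,0.5,0.5,0.5,0.5]}'; python3 -m jog '{"delta_pos":[[-8,-30,0],[-20,-65,0],[-35,-105,0],[-50,-140,0],[-57,-157,0]],"rot":[[0,0,0],[0,0,0],[0,0,0],[0,0,0],[0,0,0]],"claw":[0.6,0.6,0.6,0.6,0.6]}';python3 st.py; python3 look.py b3 redcap_bottle 540 680 80 340 40
```

```text
clock: 6.4
tcp_pos: [607.9, 173.9, 48.9]
tcp_rot: [0.705, 0.709, -0.0, 0.0]
force: [-0.5, 0.3, 0.5]
width: 22.3
finger_force: 0.0
clock: 6.82
tcp_pos: [607.3, 173.8, 113.8]
tcp_rot: [0.705, 0.709, -0.001, -0.001]
force: [-0.0, 0.8, -0.5]
width: 46.9
finger_force: 0.0
clock: 7.23
tcp_pos: [447.8, 114.9, 113.9]
tcp_rot: [0.705, 0.709, -0.0, -0.0]
force: [0.4, -0.3, -0.3]
width: 56.3
finger_force: 0.0
7.23 [447.8 114.9 113.9] az_y 0.3 tilt [-0.0005 -0.0003] w 56.3 ff 0.0 F [ 0.4 -0.3 -0.3]
top []
side [([451.8, 118.4, 1.1], 0.73)]
```

View pics/b3.png

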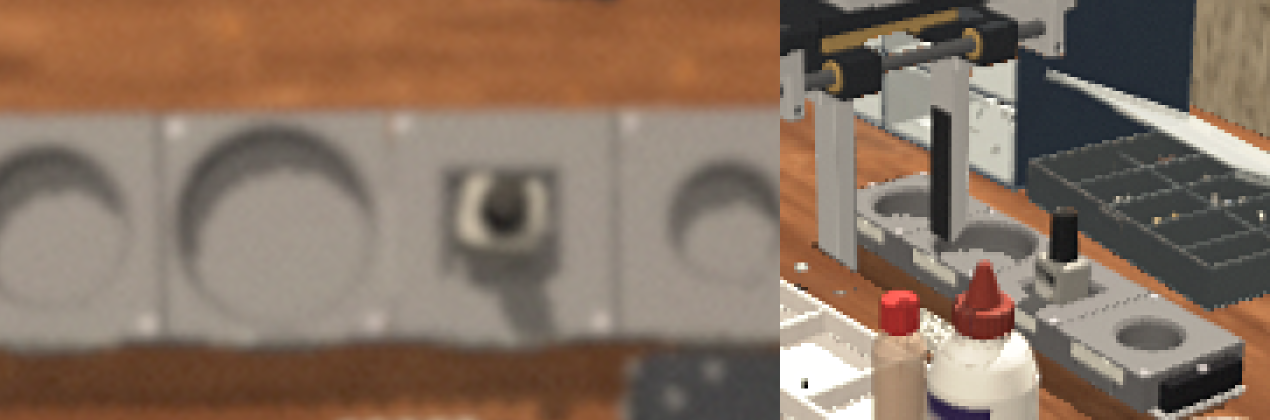

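Top view shows the black-cap bottle standing in the square well at (500,205). The side view confirms it is upright. Next the red cap.

```bash
python3 st.py; python3 -m jog '{"delta_pos":[[2,1,20],[2,2,40],[2,2,50],[2,2,50],[2,2,50]],"rot":[[0,0,0],[0,0,0],[0,0,0],[0,0,0],[0,0,0]],"claw":[0.6,0.6,0.6,0.6,0.6]}';python3 st.py
```

```text
7.43 [451.9 116.1 114.7] az_y 0.3 tilt [0.0006 0.0004] w 56.5 ff 0.0 F [ 0.4  0.1 -0.6]
clock: 7.85
tcp_pos: [453.6, 118.2, 64.0]
tcp_rot: [0.705, 0.709, -0.0, -0.0]
force: [-0.2, 0.2, -0.1]
width: 56.7
finger_force: 0.0
7.85 [453.6 118.2  64. ] az_y 0.3 tilt [-0.0004 -0.0003] w 56.7 ff 0.0 F [-0.2  0.2 -0.1]
```

```bash
python3 -m jog '{"delta_pos":[[0,-1,12],[0,-1,25],[0,-1,35],[0,-1,37],[0,-1,37]],"rot":[[0,0,0],[0,0,0],[0,0,0],[0,0,0],[0,0,0]],"claw":[0.6,0.6,0.6,0.6,0.6]}'
python3 -m jog '{"delta_pos":[[0,0,0],[0,0,0],[0,0,0],[0,0,0],[0,0,0]],"rot":[[0,0,0],[0,0,0],[0,0,0],[0,0,0],[0,0,0]],"claw":[0.1,0.1,0.1,0.1,0.1]}'
python3 -m jog '{"delta_pos":[[0,0,-8],[0,0,-22],[0,0,-38],[0,0,-50],[0,0,-55]],"rot":[[0,0,0],[0,0,0],[0,0,0],[0,0,0],[0,0,0]],"claw":[0.1,0.1,0.1,0.1,0.1]}'
python3 st.py
```

```text
clock: 8.27
tcp_pos: [452.4, 118.0, 27.1]
tcp_rot: [0.705, 0.709, -0.0, -0.0]
force: [-0.3, -1.0, -0.5]
width: 56.7
finger_force: 0.0
clock: 8.68
tcp_pos: [452.4, 118.0, 27.3]
tcp_rot: [0.705, 0.709, 0.0, 0.0]
force: [0.4, 0.6, 1.0]
width: 27.9
finger_force: 30.0
clock: 9.1
tcp_pos: [452.9, 118.1, 84.1]
tcp_rot: [0.705, 0.709, 0.001, 0.001]
force: [-0.1, -0.9, 0.5]
width: 27.9
finger_force: 30.0
9.1 [452.9 118.1  84.1] az_y 0.3 tilt [0.001  0.0007] w 27.9 ff 30.0 F [-0.1 -0.9  0.5]
```

```bash

python3 -m jog '{"delta_pos":[[-3,20,0],[-8,56,0],[-15,105,0],[-20,145,0],[-22,156,0]],"rot":[[0,0,0],[0,0,0],[0,0,0],[0,0,0],[0,0,0]],"claw":[0.1,0.1,0.1,0.1,0.1]}'
python3 -m jog '{"delta_pos":[[0,0,5],[0,0,13],[0,0,21],[0,0,24],[0,0,24]],"rot":[[0,0,0],[0,0,0],[0,0,0],[0,0,0],[0,0,0]],"claw":[0.1,0.1,0.1,0.1,0.1]}'
python3 st.py; python3 - <<'E'
from station import *
from h import *
p=get_image("side");np.savez("r1s.npz",**{k:p[k] for k in("img","range_z","mtx","R","t")})
X=cloud(p)
m=(abs(X[...,0]-608)<22)&(abs(X[...,1]-96)<22)&(X[...,2]>38)&(X[...,2]<58)
b=X[m];print(len(b),np.percentile(b,[2,10,50,90,98],axis=0).round(1))
# circle fit, r=14.5
from scipy.optimize import least_squares
print(least_squares(lambda c:np.hypot(b[:,0]-c[0],b[:,1]-c[1])-14.5,[608,96],loss="soft_l1").x)
b0=np.load("b1s.npz");Y=cloud(b0);m=(abs(Y[...,0]-608)<40)&(abs(Y[...,1]-96)<36)&(Y[...,2]<20);
w=Y[m];w=w[np.hypot(w[:,0]-609,w[:,1]-96)<22];print("well pts",len(w),cv2.minEnclosingCircle(w[:,:2].astype(np.float32)))
E
```

```text
clock: 9.52
tcp_pos: [611.7, 96.1, 81.8]
tcp_rot: [0.705, 0.709, 0.0, 0.0]
force: [-0.5, -0.4, -0.8]
width: 28.0
finger_force: 30.0
clock: 9.93
tcp_pos: [607.1, 97.2, 56.9]
tcp_rot: [0.705, 0.709, -0.001, -0.001]
force: [1.1, -0.8, -0.7]
width: 27.7
finger_force: 30.0
9.93 [607.1  97.2  56.9] az_y 0.4 tilt [-0.0008 -0.0007] w 27.7 ff 30.0 F [ 1.1 -0.8 -0.7]
133 [[591.1  81.8  38.9]
 [592.5  83.5  39.9]
 [597.1  87.   48.1]
 [610.   98.6  55.7]
 [615.3 103.9  57.5]]
[606.8446821   97.95797658]
well pts 79 ((613.52783203125, 101.22917175292969), 17.01337432861328)
```

```bash

python3 -m jog '{"delta_pos":[[-1,1,4],[-1,1,10],[-1,1,16],[-1,1,20],[-1,1,21]],"rot":[[0,0,0],[0,0,0],[0,0,0],[0,0,0],[0,0,0]],"claw":[0.1,0.1,0.1,0.1,0.1]}'
python3 -m jog '{"delta_pos":[[0,0,0.3],[0,0,0.6],[0,0,1],[0,0,1],[0,0,1]],"rot":[[0,0,0],[0,0,0],[0,0,0],[0,0,0],[0,0,0]],"claw":[0.1,0.1,0.1,0.1,0.1]}'
python3 st.py
```

```text
clock: 10.4
tcp_pos: [608.9, 95.9, 35.8]
tcp_rot: [0.705, 0.709, -0.001, -0.0]
force: [-0.5, 0.3, -0.3]
width: 27.8
finger_force: 30.0
clock: 10.82
tcp_pos: [609.4, 96.0, 36.1]
tcp_rot: [0.705, 0.709, 0.0, 0.0]
force: [0.8, -0.3, -0.5]
width: 27.8
finger_force: 30.0
10.82 [609.4  96.   36.1] az_y 0.3 tilt [0.0001 0.0001] w 27.8 ff 30.0 F [ 0.8 -0.3 -0.5]
```

```bash

python3 -m jog '{"delta_pos":[[0,0,0.5],[0,0,1],[0,0,1.5],[0,0,2],[0,0,2]],"rot":[[0,0,0],[0,0,0],[0,0,0],[0,0,0],[0,0,0]],"claw":[0.1,0.1,0.1,0.1,0.1]}'
python3 st.py
```

```text
clock: 11.23
tcp_pos: [609.4, 96.0, 34.3]
tcp_rot: [0.705, 0.709, 0.0, 0.0]
force: [-1.4, 0.3, 3.2]
width: 28.0
finger_force: 30.0
11.23 [609.4  96.   34.3] az_y 0.3 tilt [0. 0.] w 28.0 ff 30.0 F [-1.4  0.3  3.2]
```

```bash
python3 -m jog '{"delta_pos":[[0,0,0],[0,0,0],[0,0,0],[0,0,0],[0,0,0]],"rot":[[0,0,0],[0,0,0],[0,0,0],[0,0,0],[0,0,0]],"claw":[0.33,0.36,0.4,0.45,0.5]}';python3 -m jog '{"delta_pos":[[0,0,-5],[0,0,-20],[0,0,-40],[0,0,-65],[0,0,-90]],"rot":[[0,0,0],[0,0,0],[0,0,0],[0,0,0],[0,0,0]],"claw":[0.5,0.5,0.5,0.5,0.5]}'; python3 -m jog '{"delta_pos":[[5,-30,0],[15,-65,0],[30,-100,0],[45,-130,0],[60,-150,0]],"rot":[[0,0,-0.05],[0,0,-0.15],[0,0,-0.25],[0,0,-0.35],[0,0,-0.45]],"claw":[0.75,0.75,0.75,0.75,0.75]}';python3 st.py; python3 -c "
from station import sense; print(sense()['joint_positions'])"
```

```text
clock: 11.65
tcp_pos: [609.3, 95.9, 33.8]
tcp_rot: [0.705, 0.709, -0.0, -0.0]
force: [0.1, 0.4, -0.4]
width: 45.3
finger_force: 0.0
clock: 12.07
tcp_pos: [609.1, 95.9, 125.1]
tcp_rot: [0.705, 0.709, -0.0, -0.0]
force: [-0.4, 0.0, -0.7]
width: 46.8
finger_force: 0.0
clock: 12.48
tcp_pos: [456.6, 155.4, 124.4]
tcp_rot: [0.527, 0.85, 0.0, -0.0]
force: [-0.1, 1.0, 0.3]
width: 70.3
finger_force: 0.0
12.48 [456.6 155.4 124.4] az_y 26.4 tilt [ 0. -0.] w 70.3 ff 0.0 F [-0.1  1.   0.3]
[ 2.52016321e-01  2.38174847e-01  1.80077829e+00  5.36981205e-05
  1.10264938e+00 -2.08851470e-01]
```

```bash
python3 -m jog '{"delta_pos":[[22,7,5],[45,15,10],[67,22,15],[90,30,20],[112,37,25]],"rot":[[0,0,-0.12],[0,0,-0.24],[0,0,-0.36],[0,0,-0.48],[0,0,-0.6]],"claw":[0.75,0.75,0.75,0.75,0.75]}'; python3 -m jog '{"delta_pos":[[0,0,0],[0,0,0],[0,0,0],[0,0,0],[0,0,0]],"rot":[[0,0,-0.12],[0,0,-0.24],[0,0,-0.36],[0,0,-0.48],[0,0,-0.51]],"claw":[0.75,0.75,0.75,0.75,0.75]}';  python3 look.py b4 flux_jar 550 660 45 220 26; python3 st.py
```

```text
clock: 12.9
tcp_pos: [442.7, 273.2, 99.3]
tcp_rot: [0.252, 0.968, 0.0, 0.0]
force: [0.4, -0.7, 0.1]
width: 70.6
finger_force: 0.0
clock: 13.32
tcp_pos: [443.0, 272.0, 99.4]
tcp_rot: [-0.001, 1.0, 0.0, 0.0]
force: [-0.7, 1.0, 0.7]
width: 70.7
finger_force: 0.0
top []
side [([435.0, 272.5, 2.5], 0.63)]
13.52 [443.  271.9  99.2] az_y 89.6 tilt [0.0001 0.0001] w 70.8 ff 0.0 F [ 0.2  0.3 -0.6]
```

View pics/b4.png

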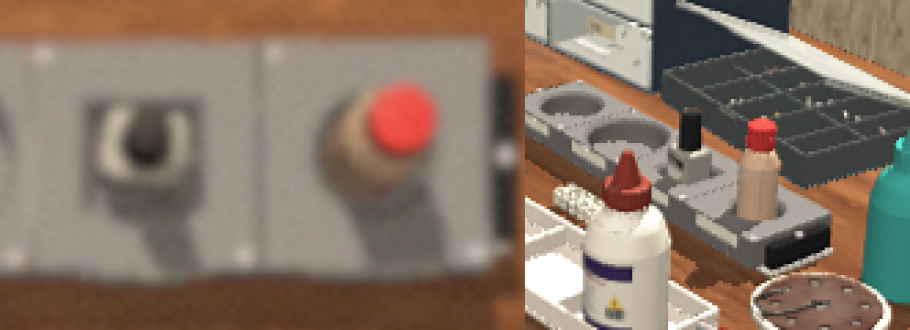

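Both bottles stand upright in their wells: black cap at (145,140), red cap at (400,120). Now the jar.

```bash
python3 -m jog '{"delta_pos":[[3,1,20],[3,1,45],[3,1,65],[3,1,72],[3,1,72]],"rot":[[0,0,0],[0,0,0],[0,0,0],[0,0,0],[0,0,0]],"claw":[0.75,0.75,0.75,0.75,0.75]}'
python3 -m jog '{"delta_pos":[[0,0,0],[0,0,0],[0,0,0],[0,0,0],[0,0,0]],"rot":[[0,0,0],[0,0,0],[0,0,0],[0,0,0],[0,0,0]],"claw":[0.3,0.3,0.3,0.3,0.3]}'
python3 -m jog '{"delta_pos":[[0,0,-8],[0,0,-22],[0,0,-38],[0,0,-50],[0,0,-55]],"rot":[[0,0,0],[0,0,0],[0,0,0],[0,0,0],[0,0,0]],"claw":[0.3,0.3,0.3,0.3,0.3]}'
python3 st.py
```

```text
clock: 13.93
tcp_pos: [439.3, 272.5, 25.8]
tcp_rot: [0.003, 1.0, -0.001, -0.001]
force: [-0.5, -0.2, -0.2]
width: 70.4
finger_force: 0.0
clock: 14.35
tcp_pos: [440.3, 273.1, 27.7]
tcp_rot: [0.002, 1.0, 0.0, 0.001]
force: [-1.5, -0.4, 4.9]
width: 41.9
finger_force: 30.0
clock: 14.77
tcp_pos: [440.5, 273.2, 84.2]
tcp_rot: [0.002, 1.0, 0.001, 0.001]
force: [0.4, 0.3, -0.7]
width: 42.1
finger_force: 30.0
14.77 [440.5 273.2  84.2] az_y 89.7 tilt [0.0006 0.0011] w 42.1 ff 30.0 F [ 0.4  0.3 -0.7]
```

```bash

python3 -m jog '{"delta_pos":[[-25,8,0],[-62,20,0],[-100,33,0],[-138,45,0],[-164,53,0]],"rot":[[0,0,0],[0,0,0],[0,0,0],[0,0,0],[0,0,0]],"claw":[0.3,0.3,0.3,0.3,0.3]}'
python3 -m jog '{"delta_pos":[[-2,1,5],[-2,1,13],[-2,1,21],[-2,1,25],[-2,1,25]],"rot":[[0,0,0],[0,0,0],[0,0,0],[0,0,0],[0,0,0]],"claw":[0.3,0.3,0.3,0.3,0.3]}'
python3 st.py; python3 - <<'E'
from station import *
from h import *
from scipy.optimize import least_squares
p=get_image("side");X=cloud(p)
m=(abs(X[...,0]-607)<28)&(abs(X[...,1]-327)<28)&(X[...,2]>36)&(X[...,2]<55)
b=X[m];print(len(b),np.percentile(b,[2,10,50,90,98],axis=0).round(1))
print(least_squares(lambda c:np.hypot(b[:,0]-c[0],b[:,1]-c[1])-21.5,[607,327],loss="soft_l1").x)
cv2.imwrite("pics/j1.png",cv2.resize(p["img"][180:280,270:400,::-1],None,fx=5,fy=5,interpolation=3))
E
```

```text
clock: 15.18
tcp_pos: [606.4, 325.5, 81.7]
tcp_rot: [0.003, 1.0, 0.0, 0.0]
force: [-0.1, 0.1, -0.3]
width: 42.2
finger_force: 30.0
clock: 15.6
tcp_pos: [604.8, 325.8, 55.7]
tcp_rot: [0.002, 1.0, -0.001, -0.001]
force: [-0.3, 0.2, -0.7]
width: 42.0
finger_force: 30.0
15.6 [604.8 325.8  55.7] az_y 89.7 tilt [-0.0005 -0.0011] w 42.0 ff 30.0 F [-0.3  0.2 -0.7]
143 [[582.6 302.3  36.6]
 [584.5 303.4  38. ]
 [593.7 308.7  45.4]
 [611.8 324.2  52.7]
 [619.3 330.8  54. ]]
[605.5310857  325.26919289]
```

View pics/j1.png

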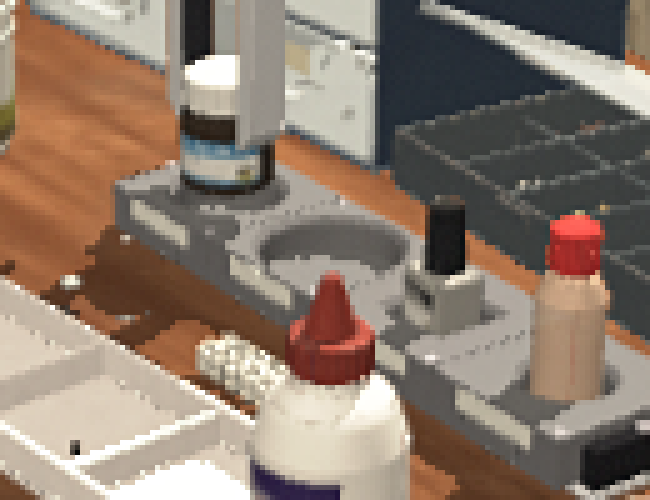

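The jar at (228,130) hangs upright over the medium well.

```bash

python3 -m jog '{"delta_pos":[[-1.5,1,4],[-1.5,1,10],[-1.5,1,15],[-1.5,1,18],[-1.5,1,19]],"rot":[[0,0,0],[0,0,0],[0,0,0],[0,0,0],[0,0,0]],"claw":[0.3,0.3,0.3,0.3,0.3]}'
python3 -m jog '{"delta_pos":[[0,0,0.5],[0,0,1],[0,0,1.5],[0,0,2],[0,0,2]],"rot":[[0,0,0],[0,0,0],[0,0,0],[0,0,0],[0,0,0]],"claw":[0.3,0.3,0.3,0.3,0.3]}'
python3 st.py
```

```text
clock: 16.07
tcp_pos: [607.3, 326.9, 37.0]
tcp_rot: [0.002, 1.0, -0.0, -0.001]
force: [-0.2, 0.6, -0.2]
width: 42.2
finger_force: 30.0
clock: 16.48
tcp_pos: [607.7, 327.1, 36.0]
tcp_rot: [0.002, 1.0, 0.0, 0.0]
force: [0.1, 0.1, -1.3]
width: 42.5
finger_force: 30.0
16.48 [607.7 327.1  36. ] az_y 89.7 tilt [0. 0.] w 42.5 ff 30.0 F [ 0.1  0.1 -1.3]
```

```bash

python3 -m jog '{"delta_pos":[[0,0,0.5],[0,0,1],[0,0,1.5],[0,0,1.5],[0,0,1.5]],"rot":[[0,0,0],[0,0,0],[0,0,0],[0,0,0],[0,0,0]],"claw":[0.3,0.3,0.3,0.3,0.3]}'
python3 st.py
```

```text
clock: 16.9
tcp_pos: [607.8, 327.1, 34.8]
tcp_rot: [0.002, 1.0, 0.0, 0.0]
force: [-1.8, -0.8, 3.1]
width: 41.9
finger_force: 30.0
16.9 [607.8 327.1  34.8] az_y 89.7 tilt [0.     0.0001] w 41.9 ff 30.0 F [-1.8 -0.8  3.1]
```

```bash
python3 -m jog '{"delta_pos":[[0,0,0],[0,0,0],[0,0,0],[0,0,0],[0,0,0]],"rot":[[0,0,0],[0,0,0],[0,0,0],[0,0,0],[0,0,0]],"claw":[0.47,0.5,0.55,0.6,0.7]}';python3 -m jog '{"delta_pos":[[0,0,-8],[0,0,-30],[0,0,-60],[0,0,-95],[0,0,-130]],"rot":[[0,0,0],[0,0,0],[0,0,0],[0,0,0],[0,0,0]],"claw":[0.7,0.7,0.7,0.7,0.7]}'; python3 -m jog '{"delta_pos":[[13,-23,0],[31,-57,0],[48,-88,0],[65,-118,0],[81,-148,0]],"rot":[[0,0,0],[0,0,0],[0,0,0],[0,0,0],[0,0,0]],"claw":[1,1,1,1,1]}';python3 -m jog '{"delta_pos":[[18,-33,0],[36,-66,0],[55,-99,0],[68,-122,0],[73,-132,0]],"rot":[[0,0,0],[0,0,0],[0,0,0],[0,0,0],[0,0,0]],"claw":[1,1,1,1,1]}'; python3 look.py b5 glue_bottle 550 660 150 380 26; python3 st.py
```

```text
clock: 17.32
tcp_pos: [607.7, 327.1, 34.4]
tcp_rot: [0.002, 1.0, -0.0, -0.0]
force: [0.0, -0.7, -0.1]
width: 60.0
finger_force: 0.0
clock: 17.73
tcp_pos: [607.4, 327.0, 166.4]
tcp_rot: [0.002, 1.0, -0.0, -0.0]
force: [0.2, 0.3, 0.9]
width: 65.7
finger_force: 0.0
clock: 18.15
tcp_pos: [524.8, 178.3, 165.1]
tcp_rot: [0.002, 1.0, 0.0, 0.0]
force: [0.7, 0.0, -0.0]
width: 93.0
finger_force: 0.0
clock: 18.57
tcp_pos: [451.1, 45.8, 165.3]
tcp_rot: [0.003, 1.0, -0.0, 0.0]
force: [0.5, 0.8, 0.2]
width: 93.8
finger_force: 0.0
top [([302.7, 270.0, 1.3], 0.89), ([456.3, 49.9, 6.0], 0.7), ([644.5, -13.9, 3.1], 0.68)]
side [([302.9, 269.3, 4.9], 0.87), ([645.0, -12.6, 0.7], 0.6), ([458.9, 52.5, 1.2], 0.59)]
18.77 [453.1  48.4 165. ] az_y 89.7 tilt [0.0001 0.0005] w 94.2 ff 0.0 F [ 0.6  0.5 -0.5]
```

View pics/b5.png

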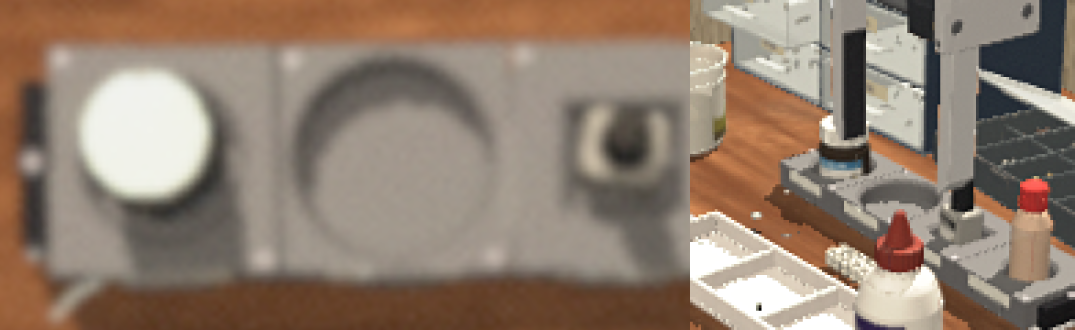

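The jar sits in the medium well at (145,135). The gripper straddles above the white glue bottle at (453,48), which is the one in the carrier.

```bash
python3 -m jog '{"delta_pos":[[-0.5,-0.5,18],[-0.5,-0.5,42],[-0.5,-0.5,68],[-0.5,-0.5,92],[-0.5,-0.5,106]],"rot":[[0,0,0],[0,0,0],[0,0,0],[0,0,0],[0,0,0]],"claw":[1,1,1,1,1]}'
python3 -m jog '{"delta_pos":[[0,0,8],[0,0,14],[0,0,18],[0,0,19],[0,0,19]],"rot":[[0,0,0],[0,0,0],[0,0,0],[0,0,0],[0,0,0]],"claw":[1,1,1,1,1]}'; python3 st.py
```

```text
clock: 19.18
tcp_pos: [452.5, 48.6, 56.0]
tcp_rot: [0.002, 1.0, 0.0, -0.001]
force: [-1.1, 0.3, 0.1]
width: 93.9
finger_force: 0.0
clock: 19.6
tcp_pos: [453.2, 47.6, 39.9]
tcp_rot: [0.002, 1.0, 0.0, 0.0]
force: [-0.5, 0.4, -0.5]
width: 93.8
finger_force: 0.0
19.6 [453.2  47.6  39.9] az_y 89.7 tilt [0.     0.0004] w 93.8 ff 0.0 F [-0.5  0.4 -0.5]
```

```bash
python3 -m jog '{"delta_pos":[[0,0,0],[0,0,0],[0,0,0],[0,0,0],[0,0,0]],"rot":[[0,0,0],[0,0,0],[0,0,0],[0,0,0],[0,0,0]],"claw":[0.4,0.4,0.4,0.4,0.4]}'
python3 -m jog '{"delta_pos":[[0,0,0],[0,0,-4],[0,0,-12],[0,0,-22],[0,0,-30]],"rot":[[0,0,0],[0,0,0],[0,0,0],[0,0,0],[0,0,0]],"claw":[0.4,0.4,0.4,0.4,0.4]}'
python3 -m jog '{"delta_pos":[[0,0,-10],[0,0,-22],[0,0,-36],[0,0,-44],[0,0,-48]],"rot":[[0,0,0],[0,0,0],[0,0,0],[0,0,0],[0,0,0]],"claw":[0.4,0.4,0.4,0.4,0.4]}'
python3 st.py
```

```text
clock: 20.02
tcp_pos: [452.9, 47.3, 39.7]
tcp_rot: [0.002, 1.0, 0.0, 0.0]
force: [-0.2, -0.1, 0.1]
width: 63.9
finger_force: 0.0
clock: 20.43
tcp_pos: [453.1, 47.4, 70.9]
tcp_rot: [0.002, 1.0, -0.0, 0.0]
force: [-1.2, -0.6, -1.1]
width: 54.8
finger_force: 30.0
clock: 20.85
tcp_pos: [453.3, 47.4, 119.1]
tcp_rot: [0.002, 1.0, 0.0, 0.001]
force: [0.4, -0.5, 0.4]
width: 55.1
finger_force: 30.0
20.85 [453.3  47.4 119.1] az_y 89.7 tilt [0.     0.0011] w 55.1 ff 30.0 F [ 0.4 -0.5  0.4]
```

```bash
python3 - <<'E'
from station import *
from h import *
from scipy.optimize import least_squares
p=get_image("side");X=cloud(p)
cv2.imwrite("pics/g1.png",cv2.resize(p["img"][170:350,250:430,::-1],None,fx=3.3,fy=3.3,interpolation=3))
m=(abs(X[...,0]-453)<45)&(abs(X[...,1]-47)<45)&(X[...,2]>28)
b=X[m];print("zmin/max",np.percentile(b[:,2],[0,1,3,50,97]).round(1))
# lowest bottle points directly on near side: column scan
q=b[(b[:,2]<110)];
for z in range(60,110,6):
    s=q[abs(q[:,2]-z)<3]; print(z,len(s))
q=b[(b[:,2]>85)&(b[:,2]<108)];r=least_squares(lambda c:np.hypot(q[:,0]-c[0],q[:,1]-c[1])-28,[453,47],loss="soft_l1");print(r.x)
E
```

```text
zmin/max [ 83.4  88.6  96.1 259.9 365. ]
60 0
66 0
72 0
78 0
84 34
90 113
96 98
102 100
108 86
[454.68357029  47.7792427 ]
```

View pics/g1.png

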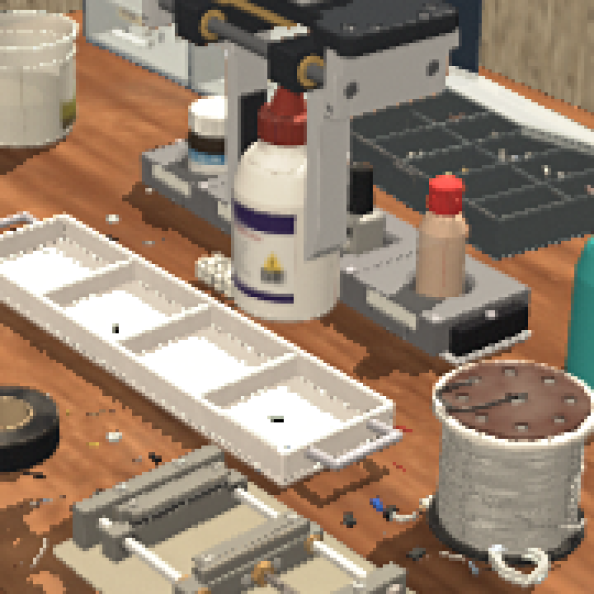

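The glue bottle is held upright and its foot is about 36 mm below the TCP. Carrying it to the large well.

```bash

python3 -m jog '{"delta_pos":[[-6,8,0],[-20,26,0],[-40,52,0],[-60,79,0],[-80,105,0]],"rot":[[0,0,0],[0,0,0],[0,0,0],[0,0,0],[0,0,0]],"claw":[0.4,0.4,0.4,0.4,0.4]}'
python3 -m jog '{"delta_pos":[[-20,26,0],[-40,53,0],[-58,76,0],[-70,92,0],[-74,97,0]],"rot":[[0,0,0],[0,0,0],[0,0,0],[0,0,0],[0,0,0]],"claw":[0.4,0.4,0.4,0.4,0.4]}'
python3 -m jog '{"delta_pos":[[0,0,6],[0,0,16],[0,0,30],[0,0,40],[0,0,44]],"rot":[[0,0,0],[0,0,0],[0,0,0],[0,0,0],[0,0,0]],"claw":[0.4,0.4,0.4,0.4,0.4]}'
python3 st.py;python3 - <<'E'
from station import *
from h import *
from scipy.optimize import least_squares
p=get_image("side");X=cloud(p)
cv2.imwrite("pics/g2.png",cv2.resize(p["img"][170:290,270:420,::-1],None,fx=4,fy=4,interpolation=3))
m=(abs(X[...,0]-607)<32)&(abs(X[...,1]-250)<32)&(X[...,2]>28)&(X[...,2]<85)
b=X[m];print(np.percentile(b[:,2],[0,1,3,50,97]).round(1),np.percentile(b[:,:2],[1,3],axis=0).round(1))
q=b[(b[:,2]>48)&(b[:,2]<70)];r=least_squares(lambda c:np.hypot(q[:,0]-c[0],q[:,1]-c[1])-28,[607,250],loss="soft_l1");print(r.x)
E
```

```text
clock: 21.32
tcp_pos: [534.0, 153.9, 116.6]
tcp_rot: [0.003, 1.0, -0.0, -0.001]
force: [0.4, -0.6, -1.0]
width: 54.8
finger_force: 30.0
clock: 21.73
tcp_pos: [608.3, 251.3, 115.6]
tcp_rot: [0.002, 1.0, -0.0, -0.001]
force: [-0.5, -0.3, -1.2]
width: 54.8
finger_force: 30.0
clock: 22.15
tcp_pos: [606.6, 247.5, 71.0]
tcp_rot: [0.003, 1.0, -0.001, -0.002]
force: [0.6, -1.1, -2.0]
width: 55.0
finger_force: 30.0
22.15 [606.6 247.5  71. ] az_y 89.7 tilt [-0.0006 -0.0016] w 55.0 ff 30.0 F [ 0.6 -1.1 -2. ]
[28.1 28.4 35.6 58.3 83.3] [[577.5 218.7]
 [578.4 219.3]]
[607.64757409 247.81127228]
```

View pics/g2.png

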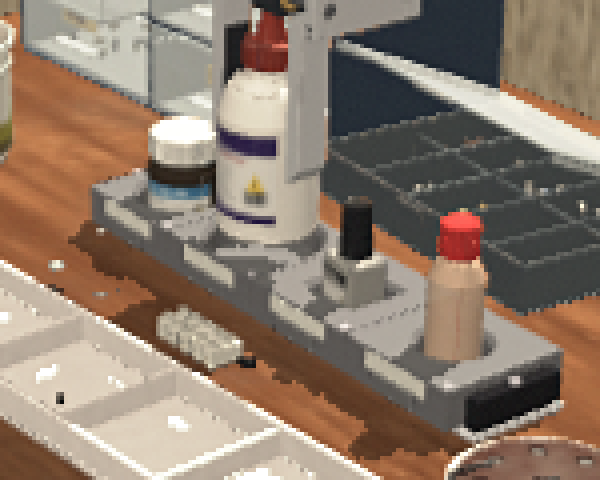

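The glue bottle at (265,180) is over the large well, about 2 mm short in y. I'll correct that and lower it.

```bash
python3 st.py
python3 -m jog '{"delta_pos":[[0,1,2],[0,1,4],[0,1,6],[0,1,6],[0,1,6]],"rot":[[0,0,0],[0,0,0],[0,0,0],[0,0,0],[0,0,0]],"claw":[0.4,0.4,0.4,0.4,0.4]}'
python3 st.py
```

```text
22.2 [606.8 247.6  71.3] az_y 89.7 tilt [-0.0005 -0.0014] w 55.1 ff 30.0 F [ 0.2 -0.3 -2.3]
clock: 22.62
tcp_pos: [607.9, 249.6, 67.7]
tcp_rot: [0.002, 1.0, 0.0, 0.0]
force: [0.7, 0.2, -1.3]
width: 54.7
finger_force: 30.0
22.62 [607.9 249.6  67.7] az_y 89.7 tilt [0.     0.0002] w 54.7 ff 30.0 F [ 0.7  0.2 -1.3]
```

```bash

python3 -m jog '{"delta_pos":[[0,0.5,4],[0,0.5,9],[0,0.5,14],[0,0.5,17],[0,0.5,18]],"rot":[[0,0,0],[0,0,0],[0,0,0],[0,0,0],[0,0,0]],"claw":[0.4,0.4,0.4,0.4,0.4]}'
python3 -m jog '{"delta_pos":[[0,0,0.4],[0,0,0.8],[0,0,1.2],[0,0,1.5],[0,0,1.5]],"rot":[[0,0,0],[0,0,0],[0,0,0],[0,0,0],[0,0,0]],"claw":[0.4,0.4,0.4,0.4,0.4]}'
python3 st.py
```

```text
clock: 23.03
tcp_pos: [607.5, 250.0, 48.5]
tcp_rot: [0.002, 1.0, -0.0, -0.001]
force: [-0.5, -0.7, -1.3]
width: 55.0
finger_force: 30.0
clock: 23.45
tcp_pos: [607.9, 250.1, 48.1]
tcp_rot: [0.002, 1.0, 0.0, 0.0]
force: [-0.1, 0.1, -2.2]
width: 54.9
finger_force: 30.0
23.45 [607.9 250.1  48.1] az_y 89.7 tilt [0.     0.0001] w 54.9 ff 30.0 F [-0.1  0.1 -2.2]
```

```bash

python3 -m jog '{"delta_pos":[[0,0,0.3],[0,0,0.6],[0,0,1],[0,0,1.2],[0,0,1.2]],"rot":[[0,0,0],[0,0,0],[0,0,0],[0,0,0],[0,0,0]],"claw":[0.4,0.4,0.4,0.4,0.4]}'
python3 st.py
```

```text
clock: 23.87
tcp_pos: [607.9, 250.1, 47.0]
tcp_rot: [0.002, 1.0, 0.0, 0.0]
force: [-1.2, -0.3, 1.9]
width: 54.9
finger_force: 30.0
23.87 [607.9 250.1  47. ] az_y 89.7 tilt [0.     0.0001] w 54.9 ff 30.0 F [-1.2 -0.3  1.9]
```

```bash

python3 -m jog '{"delta_pos":[[0,0,0.4],[0,0,0.4],[0,0,0.4],[0,0,0.4],[0,0,0.4]],"rot":[[0,0,0],[0,0,0],[0,0,0],[0,0,0],[0,0,0]],"claw":[0.4,0.6,0.63,0.66,0.7]}'
python3 -m jog '{"delta_pos":[[0,0,0],[0,0,-8],[0,0,-25],[0,0,-45],[0,0,-70]],"rot":[[0,0,0],[0,0,0],[0,0,0],[0,0,0],[0,0,0]],"claw":[0.72,0.72,0.72,0.72,0.72]}'
python3 -m jog '{"delta_pos":[[0,0,-20],[0,0,-45],[0,0,-70],[0,0,-85],[0,0,-90]],"rot":[[0,0,0],[0,0,0],[0,0,0],[0,0,0],[0,0,0]],"claw":[0.72,0.72,0.72,0.72,0.72]}'
python3 -m jog '{"delta_pos":[[30,10,0],[65,20,0],[100,30,0],[135,40,0],[165,45,0]],"rot":[[0,0,0],[0,0,0],[0,0,0],[0,0,0],[0,0,0]],"claw":[0.72,0.72,0.72,0.72,0.72]}'
python3 -m jog '{"delta_pos":[[20,20,0],[20,50,0],[20,80,0],[20,100,0],[20,110,0]],"rot":[[0,0,0],[0,0,0],[0,0,0],[0,0,0],[0,0,0]],"claw":[0.72,0.72,0.72,0.72,0.72]}'
python3 st.py;python3 - <<'E'
from station import *
from h import *
for c in("top","side"):
    p=get_image(c)
    for n in("solder_spool","yoghurt_cup"):print(c,n,[np.round(d["xyz"]).tolist() for d in place_of(n,p)[:1]])
    cv2.imwrite(f"pics/f_{c}.png",cv2.resize(p["img"][120:400,120:500,::-1],None,fx=2,fy=2) if c=="top" else cv2.resize(p["img"][170:320,250:450,::-1],None,fx=3.8,fy=3.8,interpolation=3))
E
```

```text
clock: 24.28
tcp_pos: [607.8, 250.1, 46.2]
tcp_rot: [0.002, 1.0, -0.0, -0.0]
force: [-0.2, -0.5, 0.0]
width: 64.5
finger_force: 0.0
clock: 24.7
tcp_pos: [607.3, 249.9, 116.7]
tcp_rot: [0.002, 1.0, -0.0, -0.001]
force: [-0.6, -0.5, -0.9]
width: 67.8
finger_force: 0.0
clock: 25.12
tcp_pos: [608.5, 250.4, 210.1]
tcp_rot: [0.002, 1.0, 0.001, 0.002]
force: [0.1, 0.5, 0.2]
width: 67.6
finger_force: 0.0
clock: 25.53
tcp_pos: [440.7, 296.3, 205.8]
tcp_rot: [0.002, 1.0, -0.0, -0.0]
force: [-0.7, 0.8, -0.2]
width: 67.5
finger_force: 0.0
clock: 25.95
tcp_pos: [422.8, 407.8, 205.6]
tcp_rot: [0.002, 1.0, -0.0, -0.0]
force: [0.1, -0.6, 0.1]
width: 67.5
finger_force: 0.0
25.95 [422.8 407.8 205.6] az_y 89.8 tilt [-0.0002 -0.0004] w 67.5 ff 0.0 F [ 0.1 -0.6  0.1]
top solder_spool [[494.0, -89.0, 0.0]]
top yoghurt_cup [[550.0, 503.0, -0.0]]
side solder_spool [[493.0, -84.0, -2.0]]
side yoghurt_cup [[553.0, 503.0, -2.0]]
```

View pics/f_top.png

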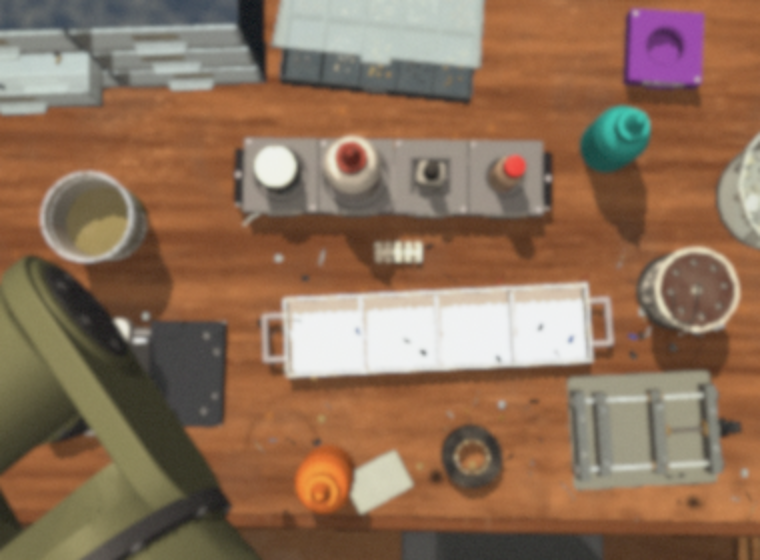

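View pics/f_side.png

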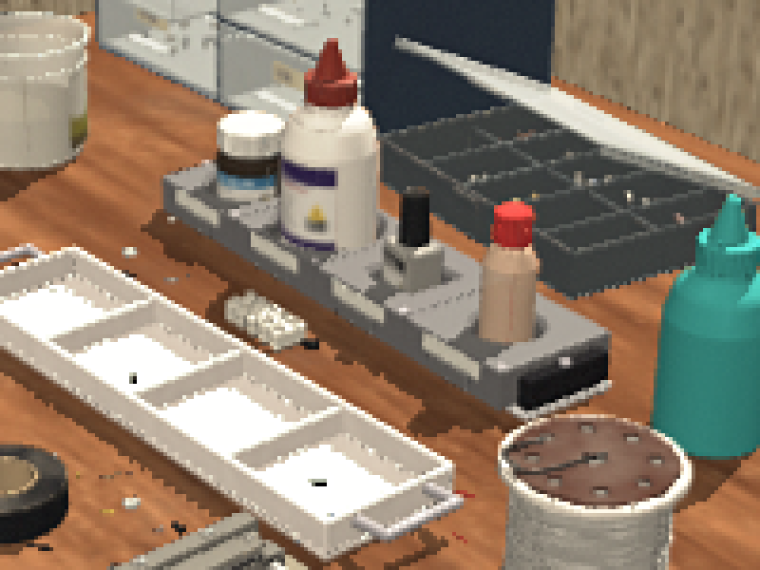

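All four bottles stand upright in their wells: jar (275,165), glue (350,168), black cap (431,173) and red cap (510,172). The reel and cup have not moved, and the arm is clear of everything.

```bash
python3 -c "
from station import *
print(sign_off())"
```

```text
the job is handed in; nothing more can be done
None
```

All four bottles stand upright in their own wells, the reel and cup were not pushed aside, and the job was handed in at about 26 s on the robot's clock.

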